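# Gauge the stop plate and hang it on the shared hook

### The arm

A 6-joint arm with a two-finger parallel gripper is mounted at the origin on the work surface. World frame = base frame: x ahead of the robot, y to its left, z up, the work surface at z = 0. Lengths are in m, angles in rad, forces in N, time in s.
With the tool pointing down it reaches from about 0.275 to 0.75 m from the base axis. Payload 10.2 kg.
Tool frame: the origin (TCP) lies midway between the tips of the shut fingers; the grasp point (between the pads) lies 19 mm behind it (env.hold_point_z is the distance from the TCP to the grasp point, in m); x points along the fingers, z is the direction in which the jaws open and shut, and the axes are right-handed (so a half turn about x gives the same grasp; the last joint's range is limited). The gripper opens to 85 mm and grips with 20 to 120 N. Pads are 22 mm wide; open, the fingers measure 114 mm over their backs; the gripper's body (76 mm by 85 mm) begins 54 mm behind the grasp point. The pads swing forward as they close: fully open they stand 13 mm farther back than shut.
Start: joints at [1.126, 0.313, 1.498, -0, 1.331, -0.223], TCP at [0.116, 0.512, 0.231] pointing down, gripper open.
Joint ranges: [-2.94, 2.94], [-0.97, 2.17], [0.19, 2.56], [-1.23, 4.37], [0.02, 3.11], [-2.88, 2.88]. Speed limits (rad/s): [2.39, 2.39, 3.01, 3.14, 3.14, 3.14].

### API

Orientations are given as a unit quaternion [x, y, z, w].
In Python, from bench import env, kinematics, monitor, eyes, job gives the robot as it stands. The module is installed in compiled form; this text tells all that it offers. Calls block until the motion is done:
- env.reach(position, orientation): joint-space move of the TCP to a pose.
- env.movel(position, velocity=0.15, frame=None, guard=None): straight line of the TCP; frame=None keeps the orientation; velocity is the mean speed in m/s. With guard (N) it stops when the force on the tool has changed by that much, and returns True; else False.
- env.set_joints(angles): joint-space move.
- env.release() and env.close_gripper(effort=None): open the fingers fully, or close them until they stop; effort is the grip in N (None keeps the last).
- env.hold(seconds).
- kinematics.ik(position, orientation): joint angles nearest the present ones, or None.
- monitor.sense(): the state.
- eyes.grab_frame(name): name is "scene" or "side" or "wrist"; returns a dict with "frame" (400x640x3 uint8, red, green, blue), "mtx" (3x3 intrinsics, pixels), "view" (4x4, takes a point from world to camera coordinates). Camera axes: x right, y down, z forward; pixel columns grow to the right and rows downward; lengths in m; the calibration is good to about 2 mm. The wrist camera is an equidistant fisheye: a pixel r from the principal point sees the ray r / f radians off the axis. A picture is of the moment at which its call begins. There is no depth.
A pose or a line that the arm cannot do raises env.MotionError and nothing moves.
- job.hand_in(): hands the job in, once; it reports no verdict.
The state is a dict: "clock": time; "joints": joint angles; "qvel": joint speeds; "joint_efforts": joint torques, N m; "position": TCP position; "ee_rot": TCP orientation; "contact_force": force on the tool from outside, world axes, zero at the start; "ft_torque": the same for the moment, N m; "finger_gap": opening from 0.0 (shut) to 1.0 (fully open).
Only numpy, scipy, OpenCV 4.12 (cv2) and the standard library are available. Lean on these libraries where they do the work, as an engineer would, in place of code of your own. Each camera call takes 0.05 s, during which the arm holds its last target.

### The job

Check the aluminium stop plate on the height gauge: press the gauge's knob down until its foot bears on the plate's shoulder, hold it there a moment, and let it spring back up. Then take the plate out of the gauge and hang it by its slot on the hook beside the plate that already hangs there, without knocking that one off or shoving it along. Leave the bin, the wrench and the collet where they are.

Things in the scene. Friction and masses are not known exactly. Their poses are not given: they have to be found in the camera images.
- plate_mid (a point): Centre, half-way up, of the loose upright aluminium stop plate (0.28 kg), an upside-down T 10 mm thick along its x (normal), z up, 150 mm high. Lower part 130 mm wide (y), 55 mm high: its top edges, 20 mm below this point, are the shoulders. The middle tab, 40 mm wide, reaches 75 mm above this point. At the start it stands in the gauge's groove, axes along the gauge's.
- plate_apex (a point): Apex of the plate's hanging slot, 25 mm above plate_mid. The slot goes through the tab along x: 24 mm wide, 38 mm high; its roof is a 90 degree V with this apex, its straight sides start 12 mm below it. The tab above it is solid for 50 mm: grip it there, across the 10 mm thickness.
- gauge: Fixed height gauge; origin on the table under its groove's middle, z up. Grey base 20 mm high, x -60 to 60, y -85 to 125 mm. On it a groove along y, 11.6 mm wide, 8 mm deep, between strips 12 mm wide, 110 mm long; the plate stands in it on the base. Column at y = 100 mm (24 mm square, 145 mm high); its arm reaches to y = 39 mm, 30 mm wide, 112 to 126 mm above the table. -x side free.
- foot (a joint): How far the gauge's foot is down, m: 0 up, 24 mm above the shoulder; about 0.024 when it bears on it; 0.030 end stop without a plate. A spring pushes it up (1 N at the top, 3 N at 0.024). It overhangs the plate: to take the plate out, raise it 10 to 18 mm (clear of the groove, under the foot), draw it over 25 mm along the gauge's -x, then lift.
- knob_top (a point): Centre of the top of the gauge's black knob (24 mm across, 10 mm high), over the foot (a disc 16 mm across) at x = 0, y = 50 mm of the gauge, above the plate's +y shoulder. 170 mm above the table when up. It drives the foot through a spring of 1 N/mm (8 mm travel): the foot lands after 27 mm of knob travel; 29 to 33 mm (5 to 8 N) presses well. The tab ends 30 mm from its axis, to -y.
- hook_mid (a point): Middle of the fixed hook stand's prong, on its centre line, 175 mm above the table, z up. The prong, a level round bar 8 mm across, points to -x: straight from the post (x = +50 mm, 22 mm wide, top 12 mm above this point) to x = -50 mm; then its tip turns up, ending at x = -66 mm, 14 mm above the centre line. Base 150 x 100 x 12 mm. A hung plate's slot apex is 5.7 mm above the centre line.
- first_mid (a point): Centre, half-way up, of the loose plate already hanging on the prong, +20 to +32 mm along x from hook_mid: plain steel, 0.22 kg, 64 mm wide (y), 94 mm high (z), 8 mm thick (x), same slot. Its slot's apex is 33 mm, its top edge 47 mm above this point (top edge 20 mm above the prong's centre line).
- bin_in (a point): Centre of the inner floor of a loose small red open parts bin, 90 x 70 x 45 mm high; a bystander.
- wrench: Loose steel wrench, 150 mm long along its x, lying flat; a bystander.
- collet_mid (a point): Centre of a loose dark steel collet, a round tapered piece 42 mm across and 58 mm high, standing; a bystander.
Mind the look-alikes: they are no part of the job. Leave any green look-alike of the gauge alone.

How it is judged:
By the outcome, as a careful person would: the job done as asked, in the order asked, and still so for the second after the job is handed in, with the robot touching nothing.
It also fails if it takes over 58 s, if anything falls off the work surface, if the arm or the gripper's body presses on something with over 40 N, if the wrist force passes 120 N, or if a joint passes its speed limit or range.

## Working session

There is one attempt and no reset: what is moved stays moved. The work goes in short steps, each a Python script; the robot and the scene stay as the last script left them, time stands still between calls to the robot, and variables do not carry over. Pictures are saved under pics/ and viewed, and the job is handed in when it is done.

```bash
mkdir -p pics; ls; python3 - <<'E'
from bench import env, kinematics, monitor, eyes, job
import cv2,numpy as np
print(monitor.sense()); print(env.hold_point_z)
for n in ["scene","side","wrist"]:
    f=eyes.grab_frame(n); cv2.imwrite(f"pics/{n}0.png",f["frame"][:,:,::-1]); np.savez(f"pics/{n}0.npz",**f); print(n,f["mtx"].round(1).tolist(),f["view"].round(3).tolist())
E
```

```text
pics
{'clock': 0.0, 'joints': array([ 1.12560761e+00,  3.13447047e-01,  1.49843985e+00,  2.41592722e-06,
        1.33101841e+00, -2.23406426e-01]), 'qvel': array([-1.19793237e-04,  1.75722439e-04, -6.07363148e-05, -1.64729957e-03,
       -8.19997866e-05,  3.36876395e-04]), 'joint_efforts': array([ 2.28743966e-04, -4.12260783e+01, -2.59740758e+01, -1.26809587e-04,
        4.07494430e-03,  5.30253601e-07]), 'position': array([0.11538213, 0.51189486, 0.23073555]), 'ee_rot': array([-0.44179825,  0.55267898,  0.4413951 ,  0.55184292]), 'contact_force': array([-0.67442099, -0.08805719, -0.21692028]), 'ft_torque': array([ 0.04114099, -0.04943958, -0.0147259 ]), 'finger_gap': 0.9955422420988962}
0.0187
scene [[513.1, 0.0, 323.9], [0.0, 513.1, 198.2], [0.0, 0.0, 1.0]] [[0.832, 0.554, 0.002, -0.45], [0.476, -0.713, -0.514, -0.199], [-0.283, 0.429, -0.858, 1.586], [0.0, 0.0, 0.0, 1.0]]
side [[423.2, 0.0, 322.6], [0.0, 423.2, 206.7], [0.0, 0.0, 1.0]] [[-0.932, -0.362, 0.006, 0.492], [-0.285, 0.722, -0.63, 0.233], [0.224, -0.589, -0.776, 0.883], [0.0, 0.0, 0.0, 1.0]]
wrist [[309.7, 0.0, 324.5], [0.0, 309.7, 202.7], [0.0, 0.0, 1.0]] [[0.22, 0.975, -0.0, -0.526], [0.935, -0.211, 0.286, -0.037], [0.279, -0.063, -0.958, 0.379], [0.0, 0.0, 0.0, 1.0]]
```

View pics/scene0.png

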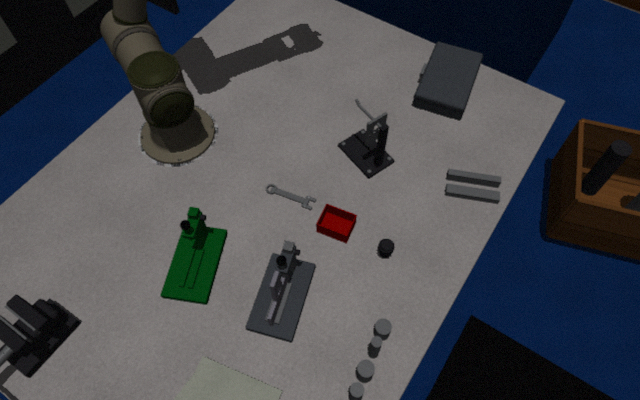

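View pics/side0.png

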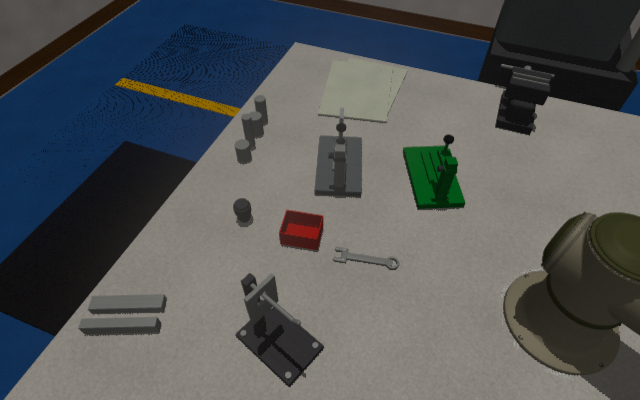

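View pics/wrist0.png

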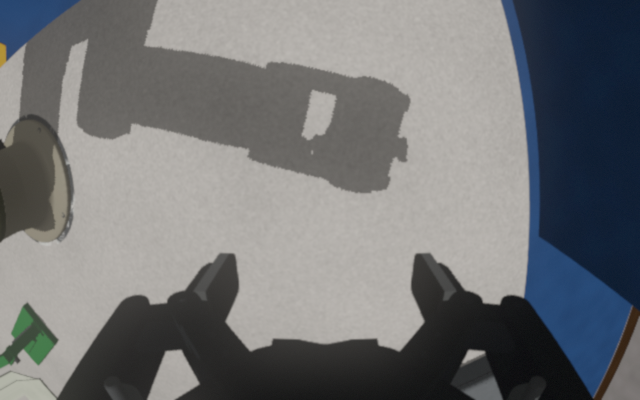

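The grey gauge with the plate is at scene (282,295) and side (340,165). A green look-alike stands at scene (195,265). The hook stand with a hung plate is at scene (368,148). The grey gauge fits the description, so I'll enlarge it to confirm.

```bash
python3 - <<'E'
import cv2,numpy as np
s=np.load("pics/scene0.npz")["frame"][:,:,::-1]; d=np.load("pics/side0.npz")["frame"][:,:,::-1]
def crop(im,x,y,w,h,k,n):
    c=cv2.resize(im[y:y+h,x:x+w],None,fx=k,fy=k,interpolation=cv2.INTER_CUBIC)
    c=np.clip(c.astype(float)*1.6,0,255).astype(np.uint8)
    for i in range(0,w,20): cv2.putText(c,str(x+i),(i*k,8),0,.35,(0,0,255)); cv2.line(c,(i*k,8),(i*k,14),(0,0,255))
    for i in range(0,h,20): cv2.putText(c,str(y+i),(0,i*k+4),0,.35,(0,0,255)); 
    cv2.imwrite(n,c)
crop(s,235,230,100,120,5,"pics/c_sg.png")
crop(s,325,85,90,100,6,"pics/c_sh.png")
crop(d,300,95,80,110,5,"pics/c_dg.png")
crop(d,225,260,110,130,4,"pics/c_dh.png")
E
```

```text
(no output)
```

View pics/c_sg.png

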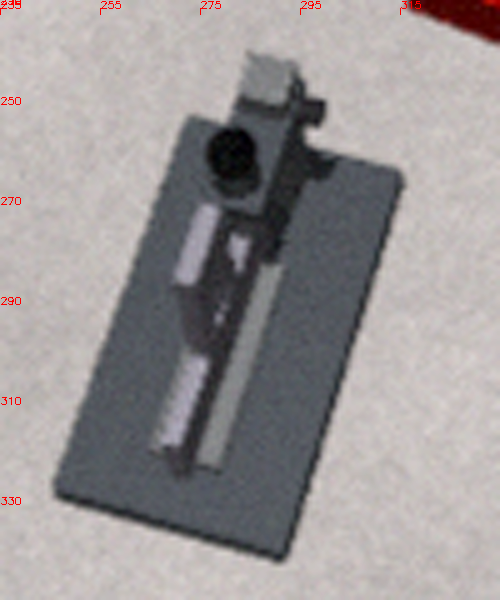

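View pics/c_sh.png

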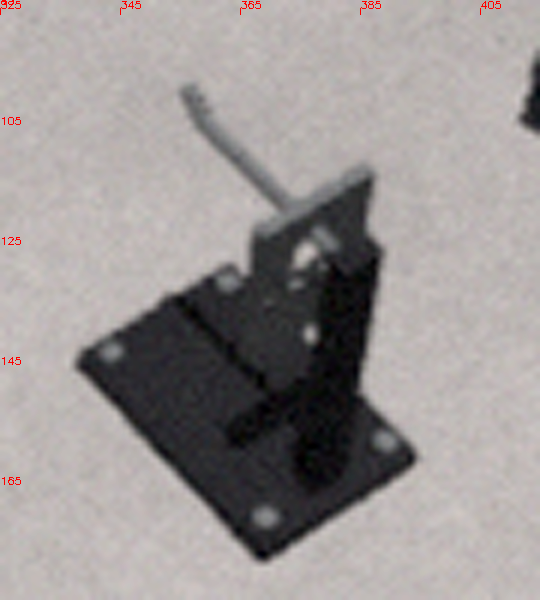

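View pics/c_dg.png

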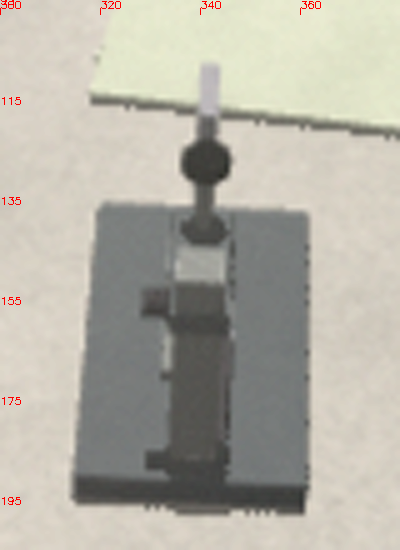

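View pics/c_dh.png

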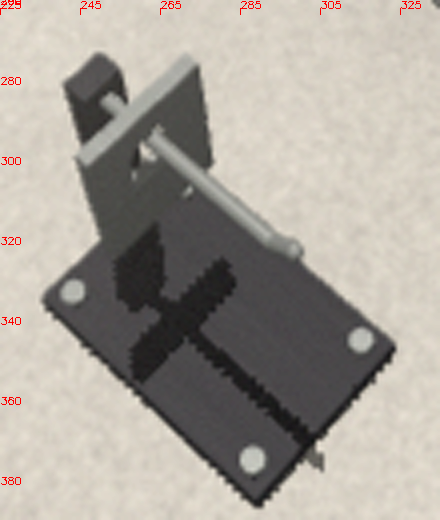

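Confirmed: the grey gauge holds the plate, with its tab standing up to -y of the black knob. Next I fit the gauge and hook poses from both views.

```bash
cat > h.py <<'E'
import numpy as np, cv2
from scipy.optimize import least_squares
def proj(f,P):
    P=np.atleast_2d(P); c=P@f["view"][:3,:3].T+f["view"][:3,3]; 
    return np.c_[c[:,0]/c[:,2]*f["mtx"][0,0]+f["mtx"][0,2], c[:,1]/c[:,2]*f["mtx"][1,1]+f["mtx"][1,2]]
def projw(f,P):
    P=np.atleast_2d(P); c=P@f["view"][:3,:3].T+f["view"][:3,3]
    r=np.hypot(c[:,0],c[:,1]); th=np.arctan2(r,c[:,2]); k=th/r*f["mtx"][0,0]
    return np.c_[c[:,0]*k+f["mtx"][0,2], c[:,1]*k+f["mtx"][1,2]]
def pose(p,P):
    c,s=np.cos(p[2]),np.sin(p[2]); P=np.atleast_2d(P)
    return np.c_[p[0]+c*P[:,0]-s*P[:,1], p[1]+s*P[:,0]+c*P[:,1], P[:,2]]
E
cat > fit.py <<'E'
from h import *
S=dict(np.load("pics/scene0.npz"));D=dict(np.load("pics/side0.npz"))
def cp(x,y,ox,oy,k): return [ox+(x+.5)/k-.5, oy+(y+.5)/k-.5]
g=[("s",(-60,125,20),cp(188,115,235,230,5)),("s",(60,125,20),cp(403,170,235,230,5)),("s",(-60,-85,20),cp(57,488,235,230,5)),("s",(60,-85,20),cp(283,550,235,230,5)),("s",(0,50,168),cp(232,149,235,230,5)),
("d",(60,-85,20),cp(100,205,300,95,5)),("d",(-60,-85,20),cp(306,213,300,95,5)),("d",(60,125,0),cp(73,501,300,95,5)),("d",(-60,125,0),cp(305,511,300,95,5)),("d",(0,50,165),cp(206,160,300,95,5))]
def fit(g,x0,ext=None):
    def r(p):
        o=[]
        for c,P,u in g:
            P=np.array(P,float)/1e3
            if ext and P[2]<.02: P[0]+=p[3]
            o.append((proj(S if c=="s" else D,pose(p,P))[0]-u))
        return np.concatenate(o)
    b=least_squares(r,x0,loss="soft_l1"); print(b.x.round(4),b.cost); print(r(b.x).reshape(-1,2).round(1).tolist()); return b.x
for a in (0,1.5,-1.5): G=fit(g,[.4,.0,a])
h=[("s",(-75,-50,12),cp(83,362,325,85,6)),("s",(75,-50,12),cp(263,552,325,85,6)),("s",(75,50,12),cp(415,456,325,85,6)),
("s",(-66,0,189),cp(190,92,325,85,6)),("s",(-50,0,175),cp(207,130,325,85,6)),
("d",(75,50,12),cp(44,298,225,260,4)),("d",(-75,50,12),cp(258,500,225,260,4)),("d",(-75,-50,12),cp(395,345,225,260,4)),("d",(-66,0,189),cp(296,243,225,260,4))]
for a in (0,2,-2): H=fit(h,[.4,.3,a,0],True)
E
python3 fit.py
```

```text
[ 0.5834 -0.2671  0.3168] 3.0412808131061038
[[0.2, -0.9], [0.7, -0.7], [-0.9, -0.2], [0.8, 0.6], [0.4, -0.1], [-0.3, -1.2], [0.5, -1.1], [0.3, -0.3], [0.3, -0.2], [0.2, 0.2]]
[ 0.5834 -0.2671  0.3168] 3.0412808131070124
[[0.2, -0.9], [0.7, -0.7], [-0.9, -0.2], [0.8, 0.6], [0.4, -0.1], [-0.3, -1.2], [0.5, -1.1], [0.3, -0.3], [0.3, -0.2], [0.2, 0.2]]
[ 0.5834 -0.2671  0.3168] 3.041280813102734
[[0.2, -0.9], [0.7, -0.7], [-0.9, -0.2], [0.8, 0.6], [0.4, -0.1], [-0.3, -1.2], [0.5, -1.1], [0.3, -0.3], [0.3, -0.2], [0.2, 0.2]]
[ 0.5255  0.254  -0.3479 -0.0051] 4.359614692111904
[[-1.1, -1.7], [0.1, 0.0], [1.0, -0.7], [0.3, -1.0], [0.8, -0.3], [-0.4, -1.0], [0.1, -0.0], [1.2, -1.1], [-0.1, 0.1]]
[ 0.5255  0.254  -0.3479 -0.0051] 4.359614692120373
[[-1.1, -1.7], [0.1, 0.0], [1.0, -0.7], [0.3, -1.0], [0.8, -0.3], [-0.4, -1.0], [0.1, -0.0], [1.2, -1.1], [-0.1, 0.1]]
[ 0.5255  0.254  -0.3479 -0.0051] 4.359614692111614
[[-1.1, -1.7], [0.1, 0.0], [1.0, -0.7], [0.3, -1.0], [0.8, -0.3], [-0.4, -1.0], [0.1, -0.0], [1.2, -1.1], [-0.1, 0.1]]
```

```bash
cat >> h.py <<'E'
from scipy.spatial.transform import Rotation as R
G=np.array([0.5834,-0.2671,0.3168]); H=np.array([0.5255,0.254,-0.3479])
def quat(yaw):  # tool x down, tool z (jaws) along yaw
    x=np.array([0,0,-1.]); z=np.array([np.cos(yaw),np.sin(yaw),0]); y=np.cross(z,x)
    return R.from_matrix(np.c_[x,y,z]).as_quat()
def gp(p,*xyz): return pose(p,[xyz])[0]
E
python3 - <<'E'
from bench import env,kinematics,monitor,eyes
from h import *
for nm,p,pts in (("G",G,[(0,50,.3),(0,50,.139),(0,0,.139),(-45,0,.139),(-45,0,.3)]),("H",H,[(-120,0,.3),(-120,0,.22),(-18,0,.22),(-18,0,.34)])):
  for k in (0,1):
    for q in pts:
      j=kinematics.ik(gp(p,q[0]/1e3,q[1]/1e3,q[2]),quat(p[2]+k*np.pi)); print(nm,k,q,None if j is None else j.round(2))
E
```

```text
G 0 (0, 50, 0.3) [-0.56  0.47  1.09 -0.    1.58 -0.88]
G 0 (0, 50, 0.139) [-0.56  0.58  1.35 -0.    1.21 -0.88]
G 0 (0, 0, 0.139) [-0.61  0.65  1.23 -0.    1.26 -0.93]
G 0 (-45, 0, 0.139) [-0.67  0.58  1.35 -0.    1.21 -0.99]
G 0 (-45, 0, 0.3) [-0.67  0.47  1.09 -0.    1.58 -0.99]
G 1 (0, 50, 0.3) [-0.56  0.47  1.09 -0.    1.58  2.26]
G 1 (0, 50, 0.139) [-0.56  0.58  1.35 -0.    1.21  2.26]
G 1 (0, 0, 0.139) [-0.61  0.65  1.23 -0.    1.26  2.21]
G 1 (-45, 0, 0.139) [-0.67  0.58  1.35 -0.    1.21  2.15]
G 1 (-45, 0, 0.3) [-0.67  0.47  1.09 -0.    1.58  2.15]
H 0 (-120, 0, 0.3) [ 0.39  0.23  1.42 -0.    1.48  0.74]
H 0 (-120, 0, 0.22) [ 0.39  0.28  1.57 -0.    1.29  0.74]
H 0 (-18, 0, 0.22) [ 0.27  0.42  1.37 -0.    1.35  0.62]
H 0 (-18, 0, 0.34) [ 0.27  0.37  1.14 -0.    1.63  0.62]
H 1 (-120, 0, 0.3) [ 0.39  0.23  1.42 -0.    1.48 -2.4 ]
H 1 (-120, 0, 0.22) [ 0.39  0.28  1.57 -0.    1.29 -2.4 ]
H 1 (-18, 0, 0.22) [ 0.27  0.42  1.37 -0.    1.35 -2.53]
H 1 (-18, 0, 0.34) [ 0.27  0.37  1.14 -0.    1.63 -2.53]
```

```bash
python3 - <<'E'
from bench import env,kinematics,monitor,eyes
from h import *
p=monitor.sense()["position"]; env.movel([p[0],p[1],.31],velocity=.2)
env.reach(gp(G,0,.05,.31),quat(G[2]))
env.close_gripper(40)
s=monitor.sense(); print(s["clock"],s["position"],gp(G,0,.05,.31),s["contact_force"],s["finger_gap"])
for n in ("wrist","scene","side"):
    f=eyes.grab_frame(n); np.savez(f"pics/{n}1.npz",**f)
    im=np.ascontiguousarray(f["frame"][:,:,::-1])
    if n=="wrist":
        for P in [(-60,125,20),(60,125,20),(-60,-85,20),(60,-85,20),(0,50,170),(-5,-20,170),(5,-20,170),(-5,20,170),(5,20,170)]:
            u=projw(f,gp(G,*np.array(P)/1e3))[0]; print(P,u.round(1)); cv2.circle(im,tuple(int(round(v)) for v in u),2,(0,0,255),-1)
    cv2.imwrite(f"pics/{n}1.png",im)
E
```

```text
4.475 [ 0.56782255 -0.21958765  0.30999506] [ 0.56782363 -0.21958814  0.31      ] [ 0.19088046 -0.04186153  0.41461615] 0.0025945760127871723
(-60, 125, 20) [280.8 112.9]
(60, 125, 20) [367.4 112.9]
(-60, -85, 20) [285.6 252.2]
(60, -85, 20) [362.9 252.2]
(0, 50, 170) [324.1 192.3]
(-5, -20, 170) [319.3 259. ]
(5, -20, 170) [329.1 259. ]
(-5, 20, 170) [319.  222.2]
(5, 20, 170) [329.3 222.2]
```

View pics/wrist1.png

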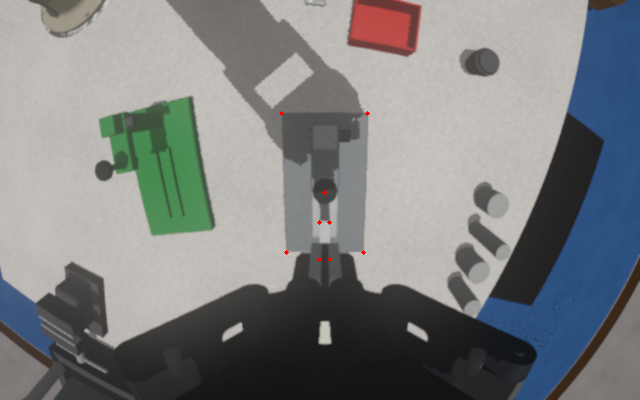

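View pics/side1.png

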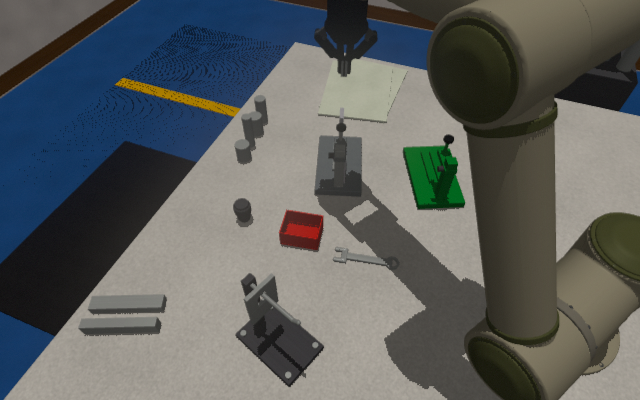

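```bash
python3 - <<'E'
from bench import env,monitor,eyes
from h import *
env.movel(gp(G,0,.05,.185),velocity=.12)
env.hold(.2); f0=monitor.sense()["contact_force"]; print(f0)
for z in (.168,.160,.150,.144,.142,.140,.139):
    env.movel(gp(G,0,.05,z),velocity=.05 if z>.145 else .02); s=monitor.sense(); print(z,s["position"][2].round(4),(s["contact_force"]-f0).round(2))
env.hold(.3); s=monitor.sense(); print(s["clock"],s["position"],(s["contact_force"]-f0).round(2))
E
```

```text
[ 0.2157626   0.69679848 -0.10367024]
0.168 0.1678 [-1.3  -0.55  0.73]
0.16 0.1598 [-0.34  0.14  1.14]
0.15 0.1497 [-0.58 -0.48  2.11]
0.144 0.144 [-1.13 -0.68  1.93]
0.142 0.1421 [-1.55 -0.21  3.5 ]
0.14 0.1419 [-3.08  1.86 14.92]
0.139 0.1417 [-6.77  3.21 20.16]
8.6667 [ 0.56837889 -0.21984599  0.14171614] [-5.63  2.2  19.9 ]
```

```bash
python3 - <<'E'
from bench import env,monitor,eyes
from h import *
env.movel(gp(G,0,.05,.1425),velocity=.02); s=monitor.sense(); print(s["position"],s["contact_force"])
for n,(x,y,w,h) in (("wrist",(240,130,170,170)),("scene",(220,200,120,120)),("side",(280,60,120,120))):
    f=eyes.grab_frame(n); np.savez(f"pics/{n}2.npz",**f)
    im=f["frame"][y:y+h,x:x+w,::-1]; im=np.clip(im*1.5,0,255).astype(np.uint8)
    cv2.imwrite(f"pics/{n}2.png",cv2.resize(im,None,fx=4 if w<150 else 3,fy=4 if w<150 else 3,interpolation=cv2.INTER_CUBIC))
E
```

```text
[ 0.56789482 -0.21963297  0.14236532] [0.42509797 0.22138624 2.87083358]
```

View pics/wrist2.png

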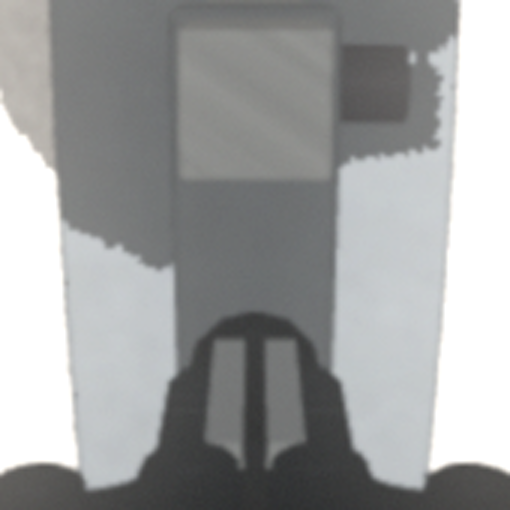

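View pics/scene2.png

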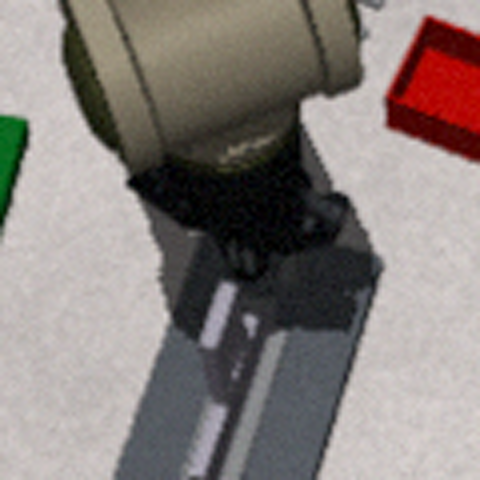

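View pics/side2.png

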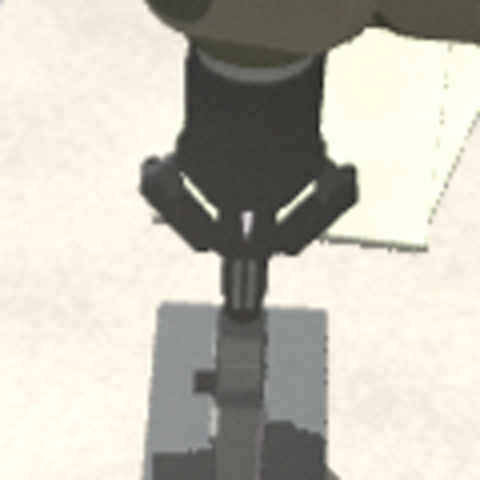

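```bash
python3 - <<'E'
from h import *
T=[(-65,20),(65,20),(65,75),(20,75),(20,170),(-20,170),(-20,75),(-65,75)]
T=[(a,b) for a,b in T]
for n,(x,y,w,h) in (("scene",(235,230,100,120)),("side",(300,90,90,110))):
    f=dict(np.load(f"pics/{n}0.npz")); k=5
    im=np.clip(f["frame"][y:y+h,x:x+w,::-1]*1.5,0,255).astype(np.uint8); im=cv2.resize(im,None,fx=k,fy=k,interpolation=cv2.INTER_CUBIC)
    o=im.copy()
    for xx,c in ((-5,(255,0,0)),(5,(0,0,255))):
        u=proj(f,pose(G,[(xx/1e3,a/1e3,b/1e3) for a,b in T])); cv2.polylines(o,[np.int32((u-[x,y]+.5)*k)],True,c,1)
    cv2.imwrite(f"pics/m_{n}.png",np.hstack([im,o])[:600,:])
f=dict(np.load("pics/wrist1.npz"))
x,y,w,h=270,150,110,120; im=cv2.resize(f["frame"][y:y+h,x:x+w,::-1],None,fx=5,fy=5,interpolation=cv2.INTER_CUBIC); 
cv2.imwrite("pics/m_w.png",im)
E
```

```text
(no output)
```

View pics/m_scene.png

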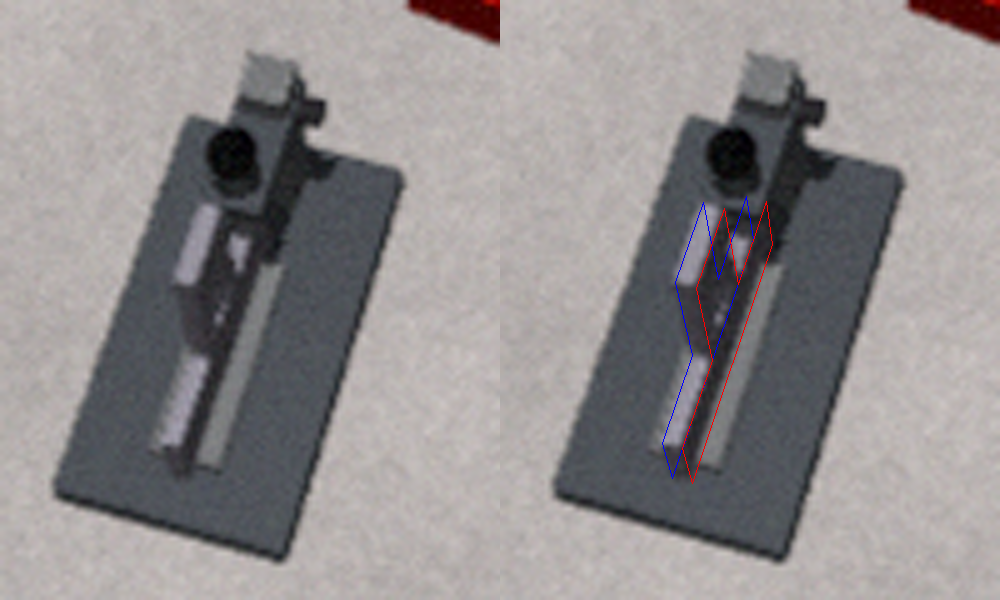

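View pics/m_side.png

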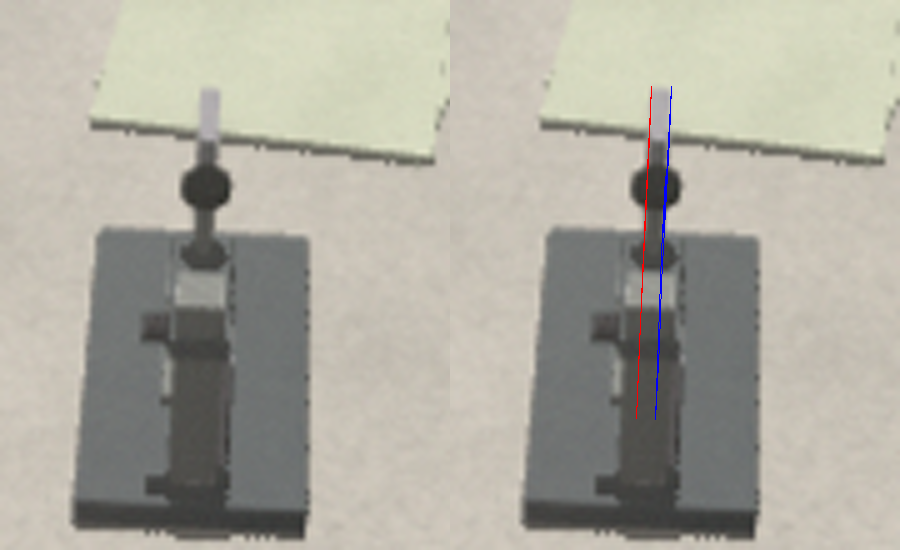

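View pics/m_w.png

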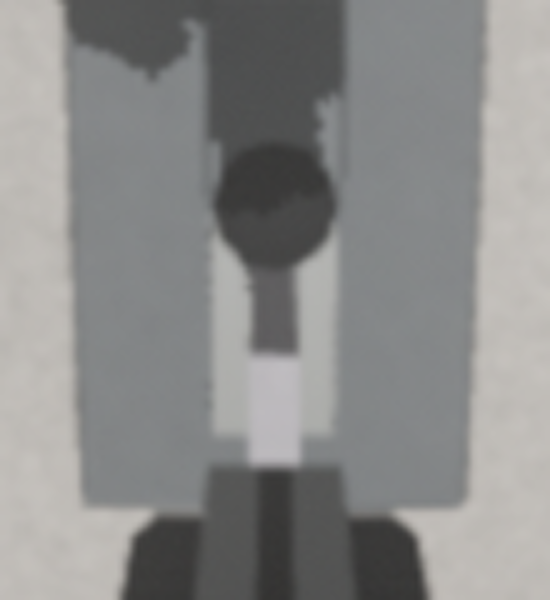

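The plate overlay matches within about 1.5 mm. Even so, something other than the knob stopped the tool after 28 mm of travel. I'll use the moment reading under a gentle press to find where the contact is.

```bash
python3 - <<'E'
from bench import env,monitor,eyes
from h import *
r=lambda v: R.from_euler("z",-G[2]).apply(v).round(3)
for z in (.1425,.1410):
    env.movel(gp(G,0,.05,z),velocity=.02); env.hold(.2); s=monitor.sense(); print(s["clock"],s["position"][2],"F",r(s["contact_force"]),"M",r(s["ft_torque"]))
    print(r(s["position"]-gp(G,0,.05,z)))
env.movel(gp(G,0,.05,.1425),velocity=.02)
E
```

```text
9.5917 0.14250039936479084 F [ 0.506 -0.096  3.91 ] M [-0.125 -0.056  0.022]
[ 0. -0.  0.]
10.0417 0.14196615289353814 F [-0.938  0.896  9.37 ] M [ 0.186  0.104 -0.03 ]
[ 0.    -0.     0.001]
```

```bash
python3 - <<'E'
from h import *
f=dict(np.load("pics/scene2.npz")); x,y,w,h=255,235,60,60;k=10
im=np.clip(f["frame"][y:y+h,x:x+w,::-1]*2.2,0,255).astype(np.uint8); im=cv2.resize(im,None,fx=k,fy=k,interpolation=cv2.INTER_CUBIC)
def pl(P,c):
    u=proj(f,pose(G,np.array(P)/1e3)); cv2.polylines(im,[np.int32((u-[x,y]+.5)*k)],True,c,1)
pl([(-5,-20,170),(5,-20,170),(5,20,170),(-5,20,170)],(0,0,255))
a=np.linspace(0,6.28,30); 
for z in (142,132): pl([(12*np.cos(t),50+12*np.sin(t),z) for t in a],(0,255,255))
pl([(-15,39,126),(15,39,126),(15,88,126),(-15,88,126)],(0,255,0))
for z in (142,170): pl([(-14,39,z),(14,39,z),(14,61,z),(-14,61,z)],(255,0,0))
cv2.imwrite("pics/z2.png",im)
f=dict(np.load("pics/wrist2.npz")); print(f["view"]); v=f["view"]; print("cam",-v[:3,:3].T@v[:3,3])
cv2.imwrite("pics/w2full.png",np.clip(f["frame"][:,:,::-1]*1.4,0,255).astype(np.uint8))
E
```

```text
[[ 0.95031252  0.31129475  0.00130216 -0.4717367 ]
 [ 0.29800838 -0.91094548  0.28525311 -0.37977099]
 [ 0.08998399 -0.27069155 -0.95845134  0.1836551 ]
 [ 0.          0.          0.          1.        ]]
cam [ 0.54494621 -0.14938762  0.28496961]
```

View pics/z2.png

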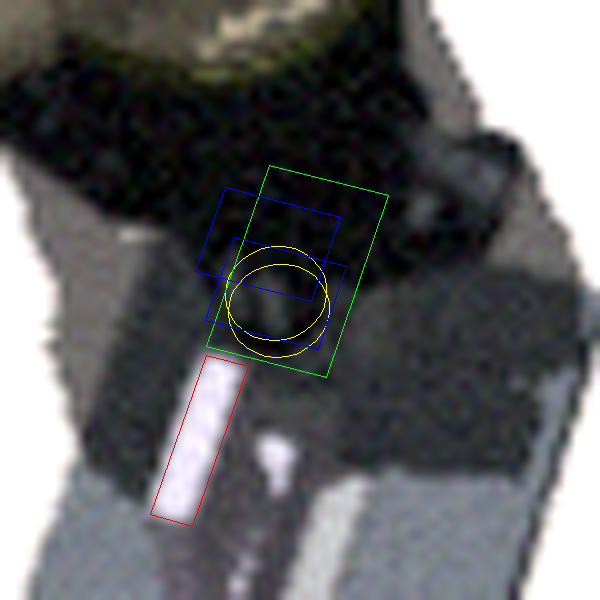

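View pics/w2full.png

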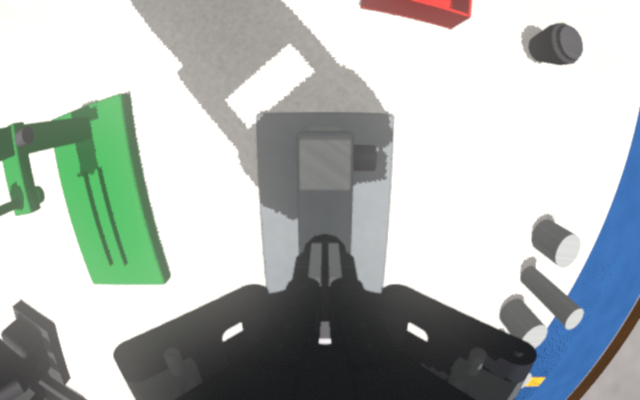

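```bash
python3 - <<'E'
from bench import env,monitor,eyes
from h import *
r=lambda v: R.from_euler("z",-G[2]).apply(v)
def avg(n=12):
    F=[];M=[]
    for _ in range(n):
        env.hold(.02); s=monitor.sense(); F.append(r(s["contact_force"]));M.append(r(s["ft_torque"]))
    print(s["clock"],s["position"][2].round(5),"F",np.mean(F,0).round(2),np.std(F,0).round(2),"M",np.mean(M,0).round(3),np.std(M,0).round(3)); return np.mean(F,0),np.mean(M,0)
env.movel(gp(G,0,.05,.1425),velocity=.02); a=avg()
env.movel(gp(G,0,.05,.139),velocity=.02); b=avg()
env.movel(gp(G,0,.05,.1425),velocity=.02)
env.movel(gp(G,0,.05,.190),velocity=.15); c=avg()
F=b[0]-a[0];M=b[1]-a[1]; print(F,M)
for h in (0,.05,.1,.15,.2,.25): print(h,"ry",(M[0]-h*F[1])/F[2],"rx",(-h*F[0]-M[1])/F[2])
E
```

```text
10.7417 0.14247 F [ 0.66 -0.67  3.23] [0.72 0.45 0.4 ] M [-0.112 -0.135  0.012] [0.02  0.03  0.021]
11.2667 0.14169 F [-3.25  3.54 20.44] [0.33 0.61 0.6 ] M [ 0.636  0.589 -0.023] [0.027 0.029 0.021]
12.2583 0.18864 F [-0.04  0.22 -0.16] [0.41 0.62 0.36] M [ 0.003 -0.006 -0.004] [0.027 0.026 0.025]
[-3.90291619  4.21456203 17.21353419] [ 0.7480088   0.72419269 -0.03497901]
0 ry 0.04345469025704064 rx -0.042071121875075945
0.05 ry 0.031212689334159292 rx -0.030734355844205745
0.1 ry 0.01897068841127793 rx -0.019397589813335545
0.15 ry 0.00672868748839658 rx -0.008060823782465348
0.2 ry -0.005513313434484779 rx 0.0032759422484048544
0.25 ry -0.01775531435736613 rx 0.01461270827927505
```

```bash
python3 - <<'E'
from bench import env,monitor,eyes
from h import *
s=monitor.sense(); print(s["clock"],s["position"]-gp(G,0,.05,.190),s["finger_gap"],s["contact_force"],s["joint_efforts"].round(2), R.from_quat(s["ee_rot"]).as_matrix().round(4).tolist())
env.hold(.1); s=monitor.sense(); print(s["clock"],s["position"]-gp(G,0,.05,.190))
T=[]
for n,(x,y,w,h) in (("scene",(245,230,75,75)),("side",(300,70,75,75))):
    f=eyes.grab_frame(n); np.savez(f"pics/{n}3.npz",**f)
    im=np.clip(f["frame"][y:y+h,x:x+w,::-1]*1.8,0,255).astype(np.uint8)
    T.append(cv2.resize(im,(400,400),interpolation=cv2.INTER_CUBIC))
cv2.imwrite("pics/v3.png",np.hstack(T))
E
```

```text
12.2583 [-0.00042018  0.00026096 -0.00136011] 0.0005011725609418026 [-0.41273775 -0.69595818  0.18211258] [ 1.000e-02 -5.101e+01 -2.588e+01 -0.000e+00  0.000e+00  0.000e+00] [[-0.002, -0.3115, 0.9502], [0.0013, 0.9502, 0.3115], [-1.0, 0.0018, -0.0015]]
12.3583 [-0.00023396  0.00012952 -0.00080303]
```

View pics/v3.png

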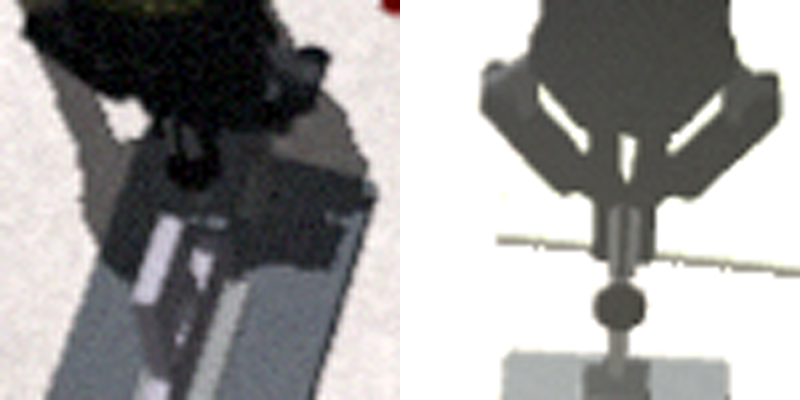

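```bash
python3 - <<'E'
from bench import env,monitor,eyes
from h import *
r=lambda v: R.from_euler("z",-G[2]).apply(v)
Y=.058
env.movel(gp(G,0,Y,.180),velocity=.1); env.hold(.1); s=monitor.sense(); f0,m0=s["contact_force"],s["ft_torque"]
env.movel(gp(G,0,Y,.146),velocity=.08)
for z in (.1435,.142,.141,.140,.139):
    env.movel(gp(G,0,Y,z),velocity=.02); env.hold(.08); s=monitor.sense(); F=r(s["contact_force"]-f0); print(z,s["position"][2].round(4),F.round(2),r(s["ft_torque"]-m0).round(3))
    if F[2]>9: break
print(s["clock"])
f=eyes.grab_frame("scene"); cv2.imwrite("pics/s4.png",np.clip(cv2.resize(f["frame"][230:305,245:320,::-1],(600,600),interpolation=cv2.INTER_CUBIC)*1.8,0,255).astype(np.uint8))
E
```

```text
0.1435 0.1437 [-1.58  1.07  2.37] [-0.018  0.053 -0.057]
0.142 0.1421 [-0.48 -0.42  2.96] [-0.003  0.075  0.002]
0.141 0.1419 [-1.42  1.12  9.1 ] [0.25  0.275 0.007]
14.4333
```

View pics/s4.png

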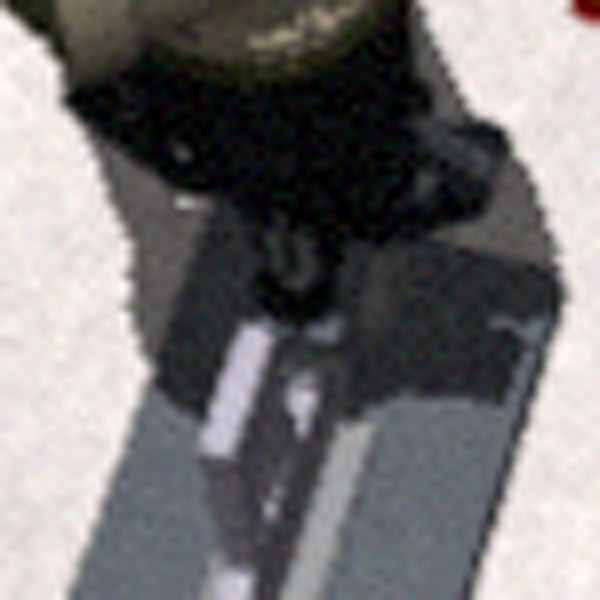

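The stop is at the same depth with the tool shifted 8 mm, so the tab isn't what blocks it. The likely cause is the foot's stem coming up inside the knob, flush at 142 mm. I'll press on the knob's rim, clear of the stem.

```bash
python3 - <<'E'
from bench import env,monitor,eyes
from h import *
r=lambda v: R.from_euler("z",-G[2]).apply(v)
Y=.066
env.movel(gp(G,0,.058,.175),velocity=.15);env.movel(gp(G,0,Y,.175),velocity=.1); env.hold(.1); s=monitor.sense(); f0,m0=s["contact_force"],s["ft_torque"]
env.movel(gp(G,0,Y,.146),velocity=.08)
for z in (.1425,.141,.140,.139):
    env.movel(gp(G,0,Y,z),velocity=.02); env.hold(.08); s=monitor.sense(); F=r(s["contact_force"]-f0); print(z,s["position"][2].round(4),F.round(2),r(s["ft_torque"]-m0).round(3))
    if F[2]>9: break
env.hold(.3); s=monitor.sense(); print(s["clock"],s["position"][2],r(s["contact_force"]-f0))
E
```

```text
0.1425 0.1427 [-2.99  0.87  1.97] [ 0.009  0.221 -0.042]
0.141 0.1411 [-2.62  1.22  3.24] [ 0.052  0.243 -0.009]
0.14 0.1402 [-1.78  1.1   4.28] [ 0.143  0.239 -0.023]
0.139 0.1393 [-1.94  1.87  5.13] [ 0.126  0.329 -0.007]
17.425 0.1393318816098519 [-2.74108738  2.73577521  5.98043962]
```

The force now climbs at 1 N/mm and reads about 6 N at 31 mm of travel, so the stem explanation holds. I'll hold briefly, release, then grip the tab.

```bash
python3 - <<'E'
from bench import env,monitor,eyes
from h import *
env.hold(.5)
env.movel(gp(G,0,.066,.180),velocity=.1)
env.movel(gp(G,0,.040,.215),velocity=.15)
env.release()
env.movel(gp(G,0,.0015,.215),velocity=.15)
f=eyes.grab_frame("side"); im=f["frame"]
w=eyes.grab_frame("wrist"); np.savez("pics/w5.npz",**w)
T=[(-5,-20,170),(5,-20,170),(5,20,170),(-5,20,170)]
o=np.ascontiguousarray(w["frame"][:,:,::-1]); cv2.polylines(o,[np.int32(projw(w,pose(G,np.array(T)/1e3)).round())],True,(0,0,255),1)
cv2.imwrite("pics/w5.png",o); cv2.imwrite("pics/d5.png",cv2.resize(im[60:210,270:420,::-1],None,fx=4,fy=4))
s=monitor.sense(); print(s["clock"],s["position"]-gp(G,0,.0015,.215),s["finger_gap"])
E
```

```text
20.2167 [-1.14025651e-04  8.61333343e-04  5.18543279e-05] 1.0008332640177617
```

View pics/w5.png

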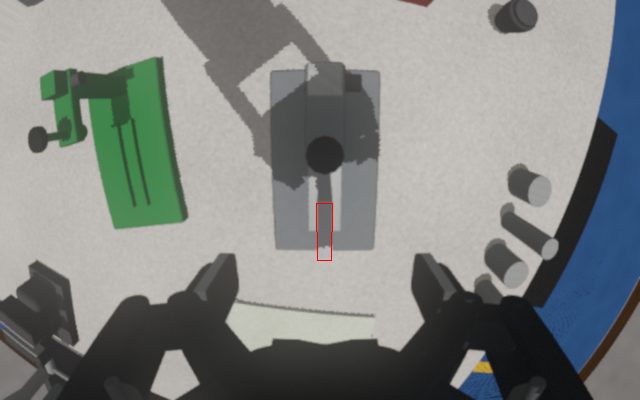

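View pics/d5.png

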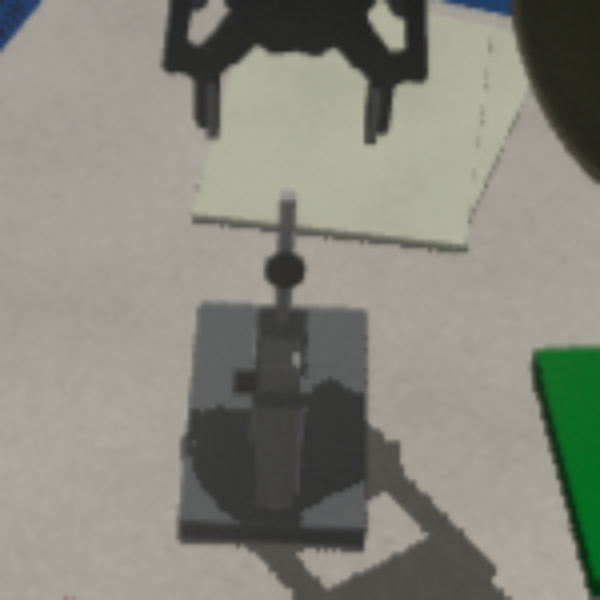

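```bash
python3 - <<'E'
from h import *
w=dict(np.load("pics/w5.npz")); x,y,ww,h=270,130,110,150
im=cv2.resize(w["frame"][y:y+h,x:x+ww,::-1],None,fx=4,fy=4,interpolation=cv2.INTER_CUBIC)
im=np.clip(im*1.3,0,255).astype(np.uint8); o=im.copy()
for T,c in (([(-5,-20,170),(5,-20,170),(5,20,170),(-5,20,170)],(0,0,255)),([(12*np.cos(t),50+12*np.sin(t),170) for t in np.linspace(0,6.2,20)],(0,255,255)),([(-5,-65,75),(5,-65,75),(5,65,75),(-5,65,75)],(255,0,0)),([(-60,-85,20),(60,-85,20),(60,125,20),(-60,125,20)],(0,255,0))):
    cv2.polylines(o,[np.int32((projw(w,pose(G,np.array(T)/1e3))-[x,y]+.5)*4)],True,c,1)
cv2.imwrite("pics/w5z.png",np.hstack([im,o])[:600])
E
```

```text
(no output)
```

View pics/w5z.png

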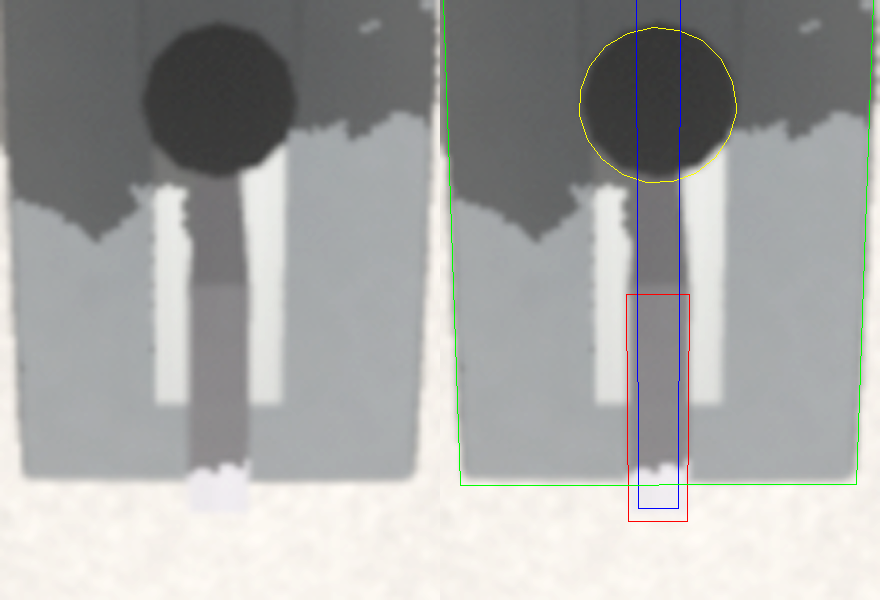

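The overlay matches within 2 mm and the knob is back up. The tab centre is at y ≈ +1.5 mm. Next I grip, raise 14 mm, draw out and lift.

```bash
python3 - <<'E'
from bench import env,monitor,eyes
from h import *
y=.0016
env.movel(gp(G,0,y,.1393),velocity=.08)
env.close_gripper(70); s=monitor.sense(); print(s["clock"],s["position"][2],s["contact_force"].round(2),s["finger_gap"])
env.movel(gp(G,0,y,.1533),velocity=.06); s=monitor.sense(); print(s["position"][2],s["contact_force"].round(2),s["finger_gap"])
T=[]
for n,(x,yy,w,h) in (("scene",(235,220,100,120)),("side",(290,70,100,120))):
    f=eyes.grab_frame(n); T.append(cv2.resize(np.clip(f["frame"][yy:yy+h,x:x+w,::-1]*1.7,0,255).astype(np.uint8),(400,480),interpolation=cv2.INTER_CUBIC))
cv2.imwrite("pics/v6.png",np.hstack(T)); print(monitor.sense()["clock"])
E
```

```text
21.9917 0.13948622938737473 [-0.28 -0.67  1.84] 0.10614148802607729
0.15353486843037709 [ 0.38  0.01 -3.9 ] 0.10675680024155793
22.475
```

View pics/v6.png

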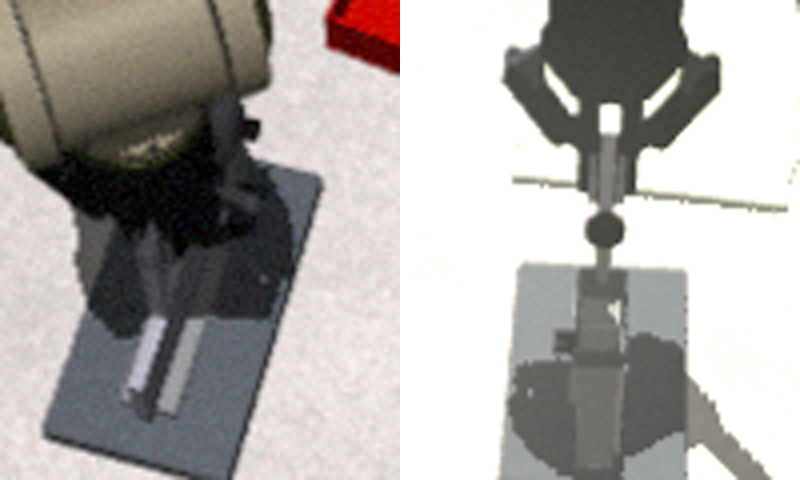

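```bash
python3 - <<'E'
from bench import env,monitor,eyes
from h import *
y=.0016
env.movel(gp(G,-.045,y,.1533),velocity=.08); s=monitor.sense(); print(s["contact_force"].round(2))
env.movel(gp(G,-.045,y,.33),velocity=.15); s=monitor.sense(); print(s["contact_force"].round(2),s["finger_gap"])
env.reach(gp(H,-.13,0,.33),quat(H[2]))
env.movel(gp(H,-.13,0,.221),velocity=.15)
s=monitor.sense(); print(s["clock"],s["position"]-gp(H,-.13,0,.221),s["finger_gap"])
for n in ("scene","side","wrist"):
    f=eyes.grab_frame(n); np.savez(f"pics/{n}7.npz",**f); cv2.imwrite(f"pics/{n}7.png",f["frame"][:,:,::-1])
E
```

```text
[-0.25  0.5  -3.44]
[ 0.27  0.06 -4.14] 0.10441399458838331
27.5167 [4.81886199e-04 9.73940863e-05 8.78004981e-04] 0.10813567930336689
```

View pics/scene7.png

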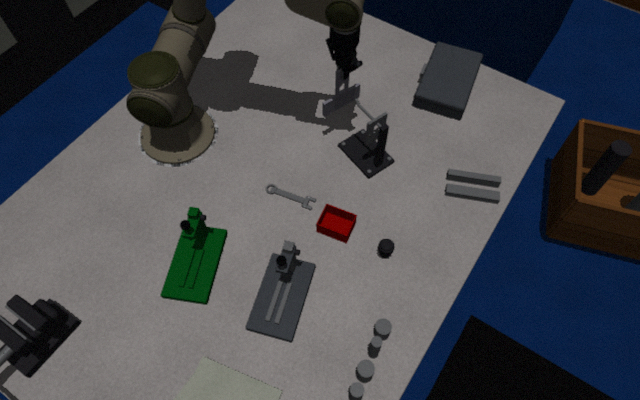

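View pics/wrist7.png

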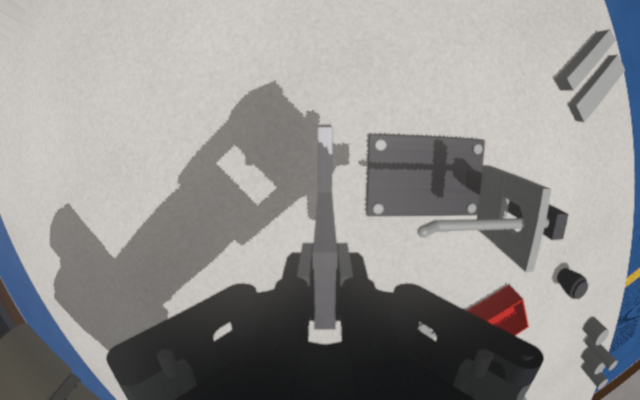

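View pics/side7.png

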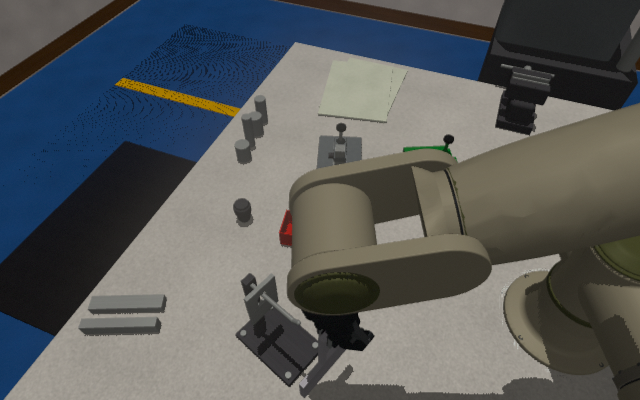

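```bash
python3 - <<'E'
from h import *
for n,pr,(x,y,w,h),k in (("wrist",projw,(300,110,260,230),3),("scene",proj,(315,60,90,125),5)):
    f=dict(np.load(f"pics/{n}7.npz"))
    im=cv2.resize(np.clip(f["frame"][y:y+h,x:x+w,::-1]*(1 if n=="wrist" else 1.8),0,255).astype(np.uint8),None,fx=k,fy=k,interpolation=cv2.INTER_CUBIC)
    def pl(P,c,cl=True): cv2.polylines(im,[np.int32((pr(f,pose(H,np.array(P,float)/1e3))-[x,y]+.5)*k)],cl,c,1)
    pl([(46,0,175),(-50,0,175),(-66,0,189)],(0,0,255),False)
    pl([(22,-32,195),(22,32,195),(30,32,195),(30,-32,195)],(0,255,255))
    pl([(-80,-50,12),(70,-50,12),(70,50,12),(-80,50,12)],(0,255,0))
    zm=221-44.4; X=-130
    for xx,c in ((-5,(255,0,0)),(5,(255,0,255))):
        pl([(X+xx,a,zm+b) for a,b in [(-65,-75),(65,-75),(65,-20),(20,-20),(20,75),(-20,75),(-20,-20),(-65,-20)]],c)
        pl([(X+xx,a,zm+b) for a,b in [(0,25),(12,13),(12,-13),(-12,-13),(-12,13)]],c)
    cv2.imwrite(f"pics/o7{n}.png",im[:600,:800])
E
```

```text
(no output)
```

View pics/o7wrist.png

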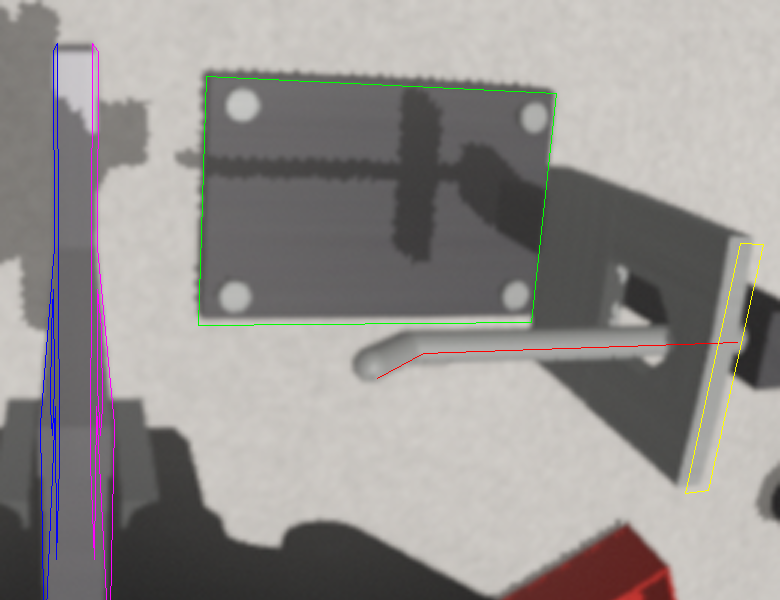

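View pics/o7scene.png

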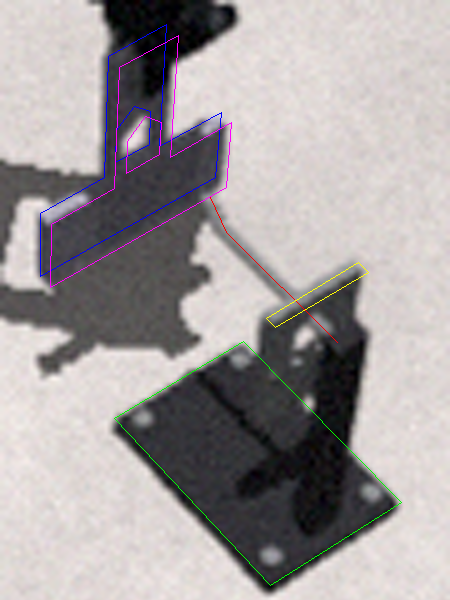

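Measured against the held plate, the wrist view puts the prong about 2 mm towards +y and 2 mm towards -x. I'll split that correction, insert part-way and look.

```bash
cat >> h.py <<'E'
H2=np.r_[gp(H,-.0015,.0015,0)[:2],H[2]]
E
python3 - <<'E'
from bench import env,monitor,eyes
from h import *
env.movel(gp(H2,-.10,0,.221),velocity=.1)
hit=env.movel(gp(H2,-.040,0,.221),velocity=.07,guard=8)
s=monitor.sense(); print(hit,s["clock"],s["position"]-gp(H2,-.04,0,.221),s["contact_force"].round(2),s["finger_gap"])
T=[]
for n,(x,y,w,h) in (("scene",(315,60,90,125)),("wrist",(280,110,180,250))):
    f=eyes.grab_frame(n); T.append(cv2.resize(np.clip(f["frame"][y:y+h,x:x+w,::-1]*(1 if n=="wrist" else 1.8),0,255).astype(np.uint8),(400,555),interpolation=cv2.INTER_CUBIC))
cv2.imwrite("pics/v8.png",np.hstack(T))
E
```

```text
False 29.1083 [-2.63063129e-04  1.75165242e-04  1.93910277e-05] [-0.15  0.03 -2.87] 0.10249685345284967
```

View pics/v8.png

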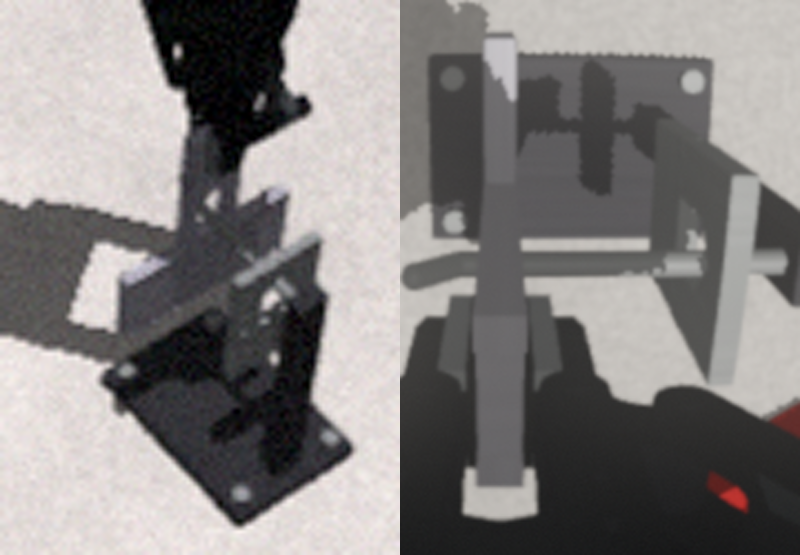

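The prong tip has gone through the slot without contact. I'll move to the hanging spot and lower.

```bash
python3 - <<'E'
from bench import env,monitor,eyes
from h import *
print(env.movel(gp(H2,-.016,0,.221),velocity=.06,guard=8))
env.hold(.15); s=monitor.sense(); print(s["contact_force"].round(2))
env.movel(gp(H2,-.016,0,.205),velocity=.06)
hit=env.movel(gp(H2,-.016,0,.1965),velocity=.02,guard=2.2)
s=monitor.sense(); print(hit,s["clock"],s["position"]-gp(H2,-.016,0,0),s["contact_force"].round(2),s["finger_gap"])
T=[]
for n,(x,y,w,h) in (("scene",(315,60,90,125)),("wrist",(280,110,180,250))):
    f=eyes.grab_frame(n); T.append(cv2.resize(np.clip(f["frame"][y:y+h,x:x+w,::-1]*(1 if n=="wrist" else 1.8),0,255).astype(np.uint8),(400,555),interpolation=cv2.INTER_CUBIC))
cv2.imwrite("pics/v9.png",np.hstack(T))
E
```

```text
False
[-0.2  -0.29 -3.65]
True 30.675 [2.76145995e-04 1.62415191e-04 1.99755807e-01] [ 0.09 -0.21  3.61] 0.10518258899015949
```

View pics/v9.png

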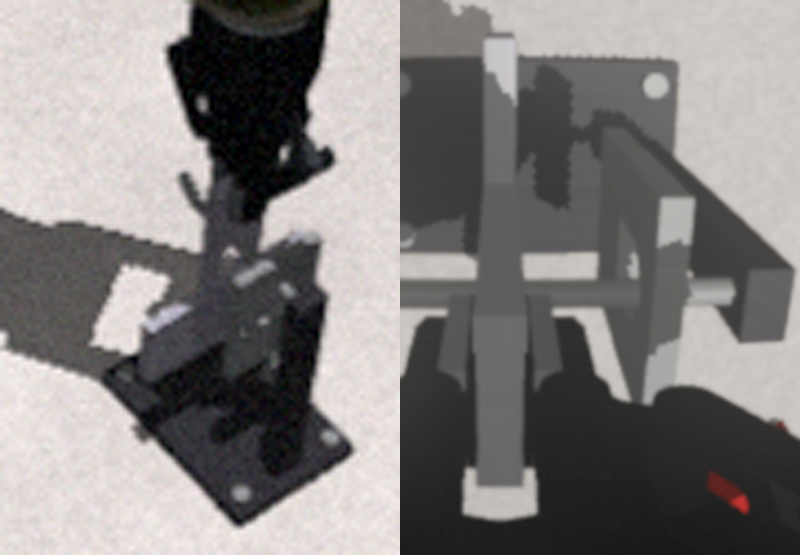

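The slot roof met the bar at TCP z = 0.1998 (predicted 0.200) with no side force. Releasing and lifting away.

```bash
python3 - <<'E'
from bench import env,monitor,eyes
from h import *
env.release(); s=monitor.sense(); print(s["clock"],s["contact_force"].round(2),s["finger_gap"])
env.movel(gp(H2,-.016,0,.33),velocity=.12)
p=gp(H2,-.20,-.0,.36); env.reach(p,quat(H[2]))
env.hold(.5)
s=monitor.sense(); print(s["clock"],s["contact_force"].round(2))
for n in ("scene","side","wrist"):
    f=eyes.grab_frame(n); np.savez(f"pics/{n}10.npz",**f); cv2.imwrite(f"pics/{n}10.png",f["frame"][:,:,::-1])
f=dict(np.load("pics/scene10.npz"));d=dict(np.load("pics/side10.npz"));w=dict(np.load("pics/wrist10.npz"))
T=[cv2.resize(np.clip(f["frame"][80:190,320:410,::-1]*1.8,0,255).astype(np.uint8),(400,489)),cv2.resize(np.clip(d["frame"][260:390,225:331,::-1]*1.6,0,255).astype(np.uint8),(400,489))]
cv2.imwrite("pics/v10.png",np.hstack(T))
E
```

```text
31.5 [-0.2   0.54  0.09] 0.9996023997768901
34.0167 [-0.85  0.48  0.49]
```

View pics/v10.png

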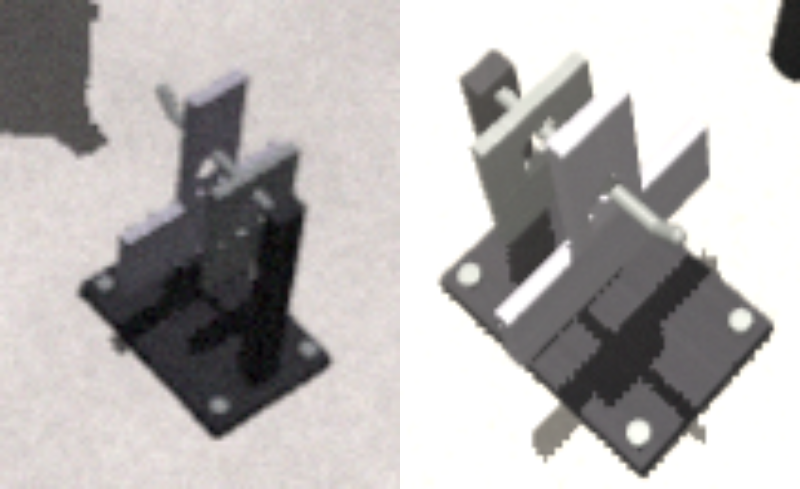

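View pics/wrist10.png

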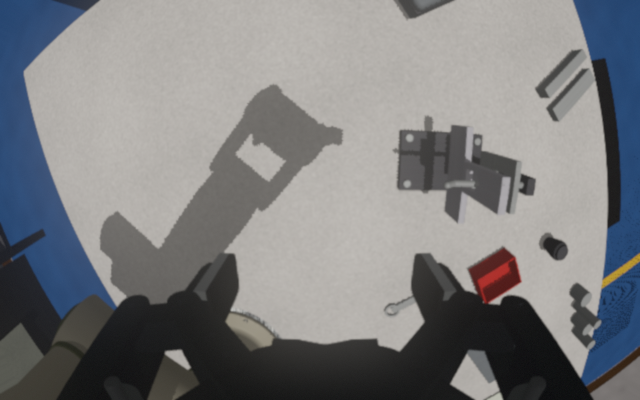

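View pics/scene10.png

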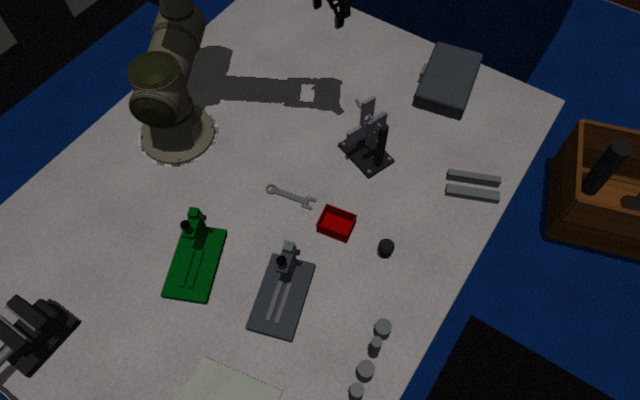

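Our plate hangs level on the prong. The first plate, bin, wrench and collet appear unmoved, and the gauge is empty with its knob up.

```bash
python3 - <<'E'
from bench import job,monitor
print(monitor.sense()["qvel"].round(4)); print(job.hand_in())
E
```

```text
[ 0.0017 -0.0001  0.0001  0.0008 -0.0014  0.0004]
the job is handed in; nothing more can be done
None
```

The stop plate was checked on the grey gauge and now hangs by its slot on the hook, beside the first plate. The job was handed in at about 34 s.

**Pressing the knob:**
- **Blocked presses:** my first presses, at the knob's centre and then 8 mm off it, stopped hard after about 28 mm of travel. They reached about 20 N, probably because the fingertips met the stem inside the knob.
- **Good press:** I pressed again on the knob's rim. The force rose at about 1 N/mm as specified, to roughly 6 N at 31 mm of travel, and I held it there for nearly 1 s.
- **Spring-back:** the knob sprang back up after each press, so the foot went down on the shoulder more than once.

**Moving the plate:** I gripped the tab, raised the plate 14 mm, drew it 45 mm to the gauge's -x side and lifted it out. The prong went through the slot without touching. The slot roof met the bar at the predicted height to within 1 mm, with no side force.

**Last checks in the pictures:**
- The plate hangs level about 16 mm to the -x side of the prong's middle.
- The first plate, bin, wrench, collet and green gauge look unmoved.
- The gripper is open and clear of everything.
- Nothing disagreed beyond 2 to 3 mm offsets between the cameras, which I corrected for.

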